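# Fit the pin and hold the lift-off hinge leaf open over its knuckle

## Task

Take the steel hinge pin out of the oak block, stand it all the way down in the knuckle of the hinge on the black test fixture and let go of it. Then pick up the loose hinge leaf and lower its knuckle over the standing pin, upright and opened out flat (its plate in line with the fixed leaf, pointing straight away from the fixture), and finish while still holding it there, with about 8 mm left open between the two knuckles for oiling, not resting on the lower knuckle and not forced against the pin. Leave the movement frame, the tin and the weight where they are.

Things in the scene. Friction and masses are not known exactly. Their poses are not given: they have to be found in the camera images.
- fixture: Fixed black block 90 x 80 x 50 mm high, a bayonet socket (8 mm high, unused) on top, at its front the fixed half of a steel lift-off hinge: an upright tube (knuckle), 24 mm outside, 30 to 70 mm above the cart top. Origin on the cart top below the knuckle's axis; z up; short fixed plate and block (x 30 to 120 mm) lie to +x, so -x points straight away from the fixture, as the loose plate must.
- knuckle (a point): Centre of the open mouth of the fixture's knuckle, 70 mm above the cart top. Its vertical bore is 11.6 mm wide and 35 mm deep with a closed floor.
- oak_block: Fixed oak base block 90 x 90 x 40 mm high with one vertical bore 12 mm wide and 15 mm deep in the middle of its top, where the pin stands at the start. Origin: centre of the underside; z up.
- pin: Loose plain steel hinge pin, 10 mm in diameter, 80 mm long, about 50 g, upright; ends taper over 6 mm to 6 mm (lower) and 5 mm (upper). Origin: centre of its lower end; z up along the pin. At the start the lower end is 25 mm above the cart top, 65 mm stand out of the oak; fully down in the knuckle it is 35 mm above the cart top and 45 mm stand out.
- pin_top (a point): Centre of the pin's upper end, 80 mm from pin along its z.
- leaf: Loose steel hinge leaf, about 160 g, standing on its lower edge on the cart top: an upright tube (knuckle), 24 mm outside, 50 mm high, 13 mm bore right through, and a flat plate 10 mm thick, 50 mm high, running from it along -x to 72 mm from the bore's axis. Lower edges level. Origin: on the bore's axis at the bottom; z up along the bore.
- leaf_far (a point): Middle of the far edge of the loose leaf's plate, 72 mm from the bore's axis along the leaf's -x, 25 mm above its lower edge.
- movement_frame: Bystander: loose brass movement frame, two plates 60 x 45 mm on four pillars, 40 mm high. Origin: centre of the underside.
- tin: Bystander: loose white enamel tin with pallet arms in it, 84 mm across the rim, 35 mm high. Origin: centre of the underside.
- weight: Bystander: loose round aluminium weight with knurled edge, 35 mm across, 26 mm high. Origin: centre of the underside.
There are look-alikes about, which are no part of the job. Of the things shaped like the leaf, the steel one is meant. Several things have the shape of the fixture; the one meant has the colours described above.

How it is judged:
On the way:
1. the pin stands fully down in the fixture's knuckle, let go (horizontal distance between pin and knuckle below 0.003 m and z of pin in the frame of fixture below 0.039 m and angle between pin's own z axis and vertical below 0.09 rad and contact force between the fingers and pin below 0.1 N), for 0.2 s.
At the end, for the whole second after the job is handed in: Pin free in the knuckle, within 4 mm of the floor, 5 deg of upright. Leaf held still (over 2 N), bore within 3.5 mm of the knuckle's axis, gap 3 to 16 mm, upright to 5 deg, plate straight out to 8 deg, clear of the fixture, under 8 N on the pin. Bystanders moved under 20 mm (all of step 1 and horizontal distance between leaf and knuckle below 0.0035 m and z of leaf in the frame of knuckle between 0.003 and 0.016 m and angle between leaf's own z axis and vertical below 0.09 rad and angle between the x axis of leaf and the x axis of fixture, either way round below 0.14 rad and x of leaf_far in the frame of fixture below -0.05 m and contact force between the fingers and leaf above 2 N and contact force between leaf and fixture below 0.3 N and contact force between leaf and pin below 8 N and linear speed of leaf below 0.02 m/s and distance of each of movement_frame, tin, weight from where it was at the start of the episode below 0.02 m); the arm keeps its last pose, push and grip.
It fails at once if the brass movement frame is knocked away (over 20 mm) (distance of movement_frame from where it was at the start of the episode above 0.02 m).
It fails at once if the enamel tin is knocked away (over 20 mm) (distance of tin from where it was at the start of the episode above 0.02 m).
It fails at once if the knurled weight is knocked away (over 20 mm) (distance of weight from where it was at the start of the episode above 0.02 m).
It also fails if it takes over 70 s, if anything falls off the work surface, if the arm or the gripper's body presses on something with over 40 N, if the wrist force passes 120 N, or if a joint passes its speed limit or range.

## Robot

A 7-joint arm with a two-finger parallel gripper is mounted at the origin on the work surface. World frame = base frame: x ahead of the robot, y to its left, z up, the work surface at z = 0. Lengths are in m, angles in rad, forces in N, time in s.
With the tool pointing down it reaches from about 0.35 to 0.9 m from the base axis. Payload 19.9 kg.
Tool frame: the origin (TCP) lies midway between the tips of the shut fingers; the grasp point (between the pads) lies 19 mm behind it; z points along the fingers, y is the line along which they close (so a half turn about z gives the same grasp; the last joint's range is limited). The gripper opens to 85 mm and grips with 20 to 120 N. Pads are 22 mm wide; open, the fingers measure 114 mm over their backs; the gripper's body (76 mm by 85 mm) begins 54 mm behind the grasp point. The pads swing forward as they close: fully open they stand 13 mm farther back than shut.
Start: joints at [-0.042, 0.417, -0.01, 1.614, 0.005, 1.111, -0.053], TCP at [0.625, 0, 0.231] pointing down, gripper open.
Joint ranges: [-2.81, 2.81], [-0.39, 2.02], [-1.27, 1.25], [0.06, 2.57], [-1.19, 4.33], [0.19, 2], [-2.82, 2.82]. Speed limits (rad/s): [1.89, 1.89, 2.39, 2.39, 3.01, 3.01, 3.01].

## Interface

Orientations are given as [roll, pitch, yaw] about the fixed x, y, z axes, in that order (R = Rz(yaw) Ry(pitch) Rx(roll)).
In Python, from workcell import r gives the robot as it stands.
- The arm moves only by the tool jog_arm, never from a script. Its arguments are lists of equal length, an entry for each row: "linear": the shift along the tool's x, y, z in units of 1000 mm (1.0 is 1000 mm), a list of three; "rot": the turn, a rotation vector about the tool's x, y, z in units of 0.5 rad (1.0 is 0.5 rad), a list of three. In form: {"linear": [[x, y, z], ...], "rot": [[ax, ay, az], ...]}. A call has 1 to 8 rows; each row shifts and turns the commanded pose from where the row before left it, along the tool's axes as they then stand; what a row does not reach is not made up. A row lasts 1/10 s, in which the tool goes at most 50 mm and 8.59 degrees, less where a joint would pass 70% of its speed; a pose out of reach is approached as far as the arm can. A call with a number of a shift or a turn outside -1 to 1 is refused whole. A call with a gripper value outside its range is refused whole. "fingers" is the closure, from -1 (fully open) to 1 (shut), set as the call begins (left out, the last holds). The fingers move at their own pace and stop on an object; "squeeze" is the grip in N (left out, the last holds). Time passes only in rows, so rows that do not move let the fingers close. It gives the time, the measured TCP pose, the force, the opening and the grip force at its end, in the units of the state.
- r.sense(): the state, without advancing time (a new reading comes with each control period).
- r.snapshot(name): name is "scene" or "side" or "wrist"; returns the picture (400x640x3 uint8, red, green, blue); there is no depth.
- r.get_calibration(name): a dict with "vertical_fov" (degrees; the focal length in pixels is half the picture's height over the tangent of half this angle, whatever the lens; pixels are square), "cx", "cy" (the principal point, pixels), "k1" (the pictures are not rectified: a ray, as slopes to the right and down, at radius r is drawn at 1 + k1 r^2 times it, then the intrinsics apply), "R" (3x3) and "t" (3): a world point X has camera coordinates R X + t; the wrist camera has in their place "mount" (4x4, takes a point from camera to tool coordinates, whose origin is the TCP and whose axes are the flange's). Camera axes: x right, y down, z forward; pixel columns grow to the right and rows downward; lengths in m; the calibration is good to about 2 mm. A picture is of the moment at which its call begins: read the wrist's pose just before it. get_calibration takes no time and is no camera call.
- r.job_done(): hands the job in; it is judged then, once.
The state is a dict: "t": time; "joint_pos": joint angles; "qvel": joint speeds; "tau": joint torques, N m; "tool_pos": TCP position; "eef_rot": TCP orientation; "force": force on the tool from outside, world axes, zero at the start; "wrist_torque": the same for the moment, N m; "opening": opening from 0.0 (shut) to 1.0 (fully open); "finger_force": force on a finger pad.
Only numpy, scipy, OpenCV 4.12 (cv2) and the standard library are available. Lean on these libraries where they do the work, as an engineer would, in place of code of your own. Each camera call takes 0.05 s, during which the arm holds its last target. There are 200 camera calls.

## Working session

There is one attempt and no reset: what is moved stays moved. The work goes in short steps, Python scripts to look and compute and a tool call to move; the robot and the scene stay as the last step left them, time stands still between calls to the robot, and variables do not carry over. Pictures are saved under pics/ and viewed, at most 10 in all, crops included, and the job is handed in when it is done.

Besides the shell and the picture viewer there is one more tool, called after "Call:" as a command line: name --argument value ..., lists and objects as JSON in quotes. jog_arm: Moves the arm, as the interface text tells. Shifts and turns lie within -1 to 1; 1 stands for 1000 mm of shift or 0.5 rad of turn. Its arguments: {"type":"object","properties":{"linear":{"type":"array"},"rot":{"type":"array"},"fingers":{"type":"number"},"squeeze":{"type":"number"}},"required":["linear","rot"]}

```bash
ls; mkdir -p pics; python3 - <<'E'
from workcell import r
import cv2
print(r.sense())
for n in("scene","side","wrist"):
    im=r.snapshot(n); cv2.imwrite(f"pics/{n}0.png",im[:,:,::-1])
    print(n,r.get_calibration(n))
E
```

```text
pics
{'t': 0.0, 'joint_pos': array([-0.04151429,  0.4179696 , -0.01030244,  1.61416893,  0.00471598,
        1.11069486, -0.05299742]), 'qvel': array([ 9.25361805e-05,  3.71603064e-04,  3.95701674e-04,  1.63711499e-03,
       -6.76188432e-04, -6.96723169e-04,  1.13174562e-03]), 'tau': array([ 3.43503270e-04, -8.64444852e+01,  6.79280274e-01, -4.34903777e+01,
        1.92400004e-02,  7.37222959e-03,  1.31192037e-04]), 'tool_pos': array([ 6.24656086e-01, -6.33809011e-06,  2.30665209e-01]), 'eef_rot': array([-3.14037984e+00,  1.05638882e-04,  1.57082808e+00]), 'force': array([-0.23373609, -0.18941235, -0.37299586]), 'wrist_torque': array([-0.02581174, -0.04453505,  0.03803061]), 'finger_force': 0.0, 'opening': 0.9981389182377391}
scene {'vertical_fov': 49.69591069786571, 'cx': 319.1759969544119, 'cy': 196.4160500879268, 'k1': -0.08726336866726613, 'R': array([[-0.32296849,  0.94637137, -0.0085196 ],
       [ 0.70599355,  0.23491998, -0.66812103],
       [-0.63028919, -0.22179682, -0.74400383]]), 't': array([ 0.14783292, -0.32740505,  1.50021834])}
side {'vertical_fov': 55.36609721118683, 'cx': 319.70337016854825, 'cy': 201.76019200050953, 'k1': 0.026512382348895903, 'R': array([[ 0.93466837, -0.3555004 ,  0.00380867],
       [-0.22683469, -0.60456588, -0.76357457],
       [ 0.27375365,  0.71282506, -0.64570842]]), 't': array([-0.48108834,  0.20163236,  0.75961199])}
wrist {'vertical_fov': 70.49526499623053, 'cx': 315.9870215806308, 'cy': 198.5243479735482, 'k1': -0.040737552705233084, 'mount': array([[ 8.72865501e-04, -9.57415698e-01, -2.88711656e-01,
         7.34910806e-02],
       [ 9.99997841e-01,  2.91226909e-04,  2.05754908e-03,
        -3.01965677e-04],
       [-1.88584919e-03, -2.88712828e-01,  9.57413885e-01,
        -1.42479297e-01],
       [ 0.00000000e+00,  0.00000000e+00,  0.00000000e+00,
         1.00000000e+00]])}
```

View pics/scene0.png

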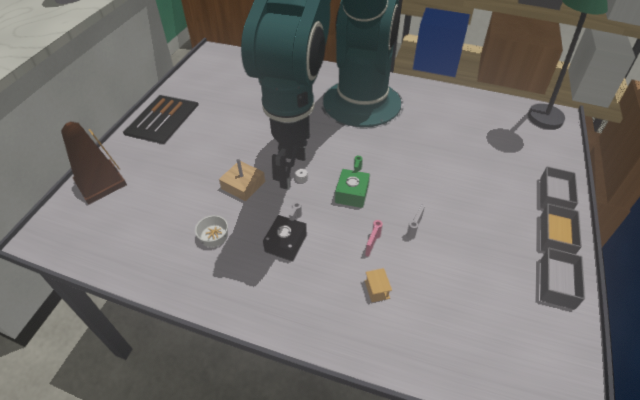

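View pics/side0.png

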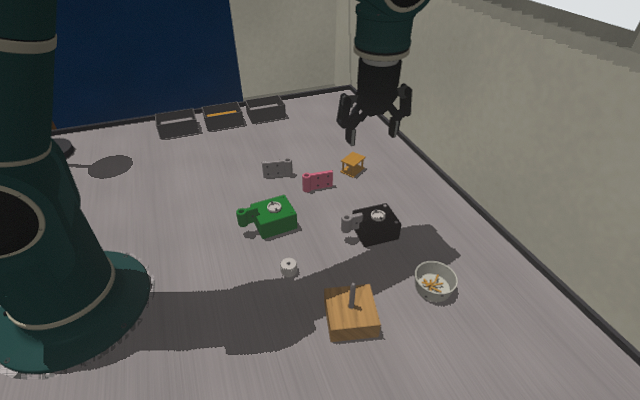

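View pics/wrist0.png

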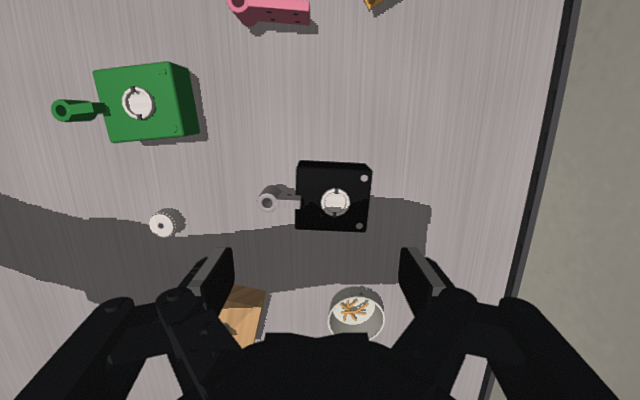

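The wrist view shows the black fixture at (335,195) with its knuckle at (268,200) and the weight at (165,222). The oak block is at the lower left and the tin at (355,315). In the scene view the pin top is at (239,161) and the steel leaf near (413,228). I'll take zoomed crops for exact pixels.

```bash
cat > h.py <<'E'
import numpy as np, cv2
from workcell import r
from scipy.spatial.transform import Rotation as Ro
def ray(n,px,s=None):
    c=r.get_calibration(n); f=200/np.tan(np.radians(c["vertical_fov"]/2))
    K=np.array([[f,0,c["cx"]],[0,f,c["cy"]],[0,0,1]])
    # k1 brown model
    u=cv2.undistortPoints(np.array([[px]],float),K,np.array([c["k1"],0,0,0]))[0,0]
    d=np.array([u[0],u[1],1])
    if n=="wrist":
        s=s or r.sense(); T=np.array(c["mount"]); R=Ro.from_euler('xyz',s["eef_rot"]).as_matrix()
        return R@T[:3,3]+s["tool_pos"], R@T[:3,:3]@d
    R=np.array(c["R"]); return -R.T@c["t"], R.T@d
def onplane(n,px,z,s=None):
    o,d=ray(n,px,s); return o+d*(z-o[2])/d[2]
def two(*v):
    A=np.zeros((3,3));b=np.zeros(3);os=[]
    for n,px in v:
        o,d=ray(n,px); d=d/np.linalg.norm(d); P=np.eye(3)-np.outer(d,d); A+=P;b+=P@o;os.append((o,d))
    X=np.linalg.solve(A,b); return X,[np.linalg.norm((np.eye(3)-np.outer(d,d))@(X-o)) for o,d in os]
def snap(n,name):
    im=r.snapshot(n); cv2.imwrite(f"pics/{name}.png",im[:,:,::-1]); return im
E
python3 - <<'E'
import cv2,numpy as np
a=cv2.imread("pics/scene0.png");b=cv2.imread("pics/side0.png")
c=lambda im,x,y,w,h:cv2.resize(im[y:y+h,x:x+w],(400,300),interpolation=cv2.INTER_CUBIC)
t=np.vstack([np.hstack([c(a,215,145,100,75),c(a,385,195,67,50)]),np.hstack([c(b,310,270,100,75),c(b,250,145,67,50)])])
cv2.imwrite("pics/c1.png",t)
E
```

```text
(no output)
```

View pics/c1.png

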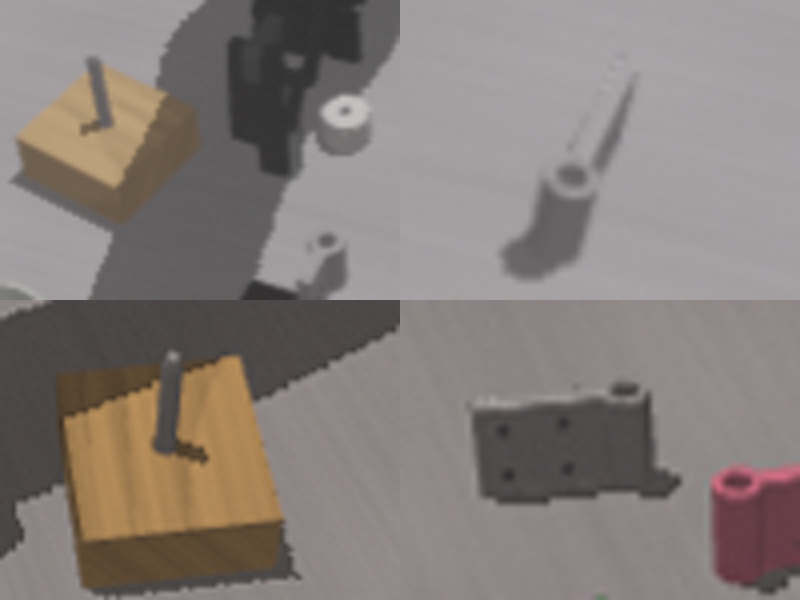

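```bash
python3 - <<'E'
from h import *
np.set_printoptions(precision=4,suppress=True)
print("pintop",two(("scene",(238.3,159.6)),("side",(353.2,283.8))),onplane("scene",(238.3,159.6),.105),onplane("side",(353.2,283.8),.105))
print("leaf",onplane("scene",(413.8,224.7),.05),onplane("side",(288,159.5),.05))
print("far",onplane("scene",(423.2,205.3),.05),onplane("side",(262.6,162.2),.05))
print("kn",onplane("scene",(296.5,205),.07),onplane("wrist",(267.5,201.5),.07),onplane("side",(347,219),.07))
# block faces in wrist: socket centre
print("socket",onplane("wrist",(335.5,202),.058),"weight",onplane("wrist",(161,226),.026),"tin",onplane("wrist",(356,308),.035))
E
```

```text
pintop (array([ 0.4931, -0.2188,  0.1022]), [np.float64(0.0011076356206543077), np.float64(0.0011076356206544487)]) [ 0.4948 -0.2165  0.105 ] [ 0.4927 -0.2217  0.105 ]
leaf [0.5207 0.2719 0.05  ] [0.5224 0.269  0.05  ]
far [0.4495 0.2834 0.05  ] [0.4529 0.2807 0.05  ]
kn [ 0.5683 -0.0224  0.07  ] [ 0.5704 -0.0215  0.07  ] [ 0.5675 -0.0312  0.07  ]
socket [ 0.6477 -0.0259  0.058 ] weight [ 0.4177 -0.0698  0.026 ] tin [ 0.6821 -0.1915  0.035 ]
```

Pin bore is about (0.4935,-0.219), the leaf bore (0.5215,0.2705) with its x axis near -9°, and the knuckle (0.569,-0.022). Next I go above the pin and turn the tool to yaw ≈ -3°.

Call:
jog_arm --linear '[[-0.027, -0.016, 0], [-0.027, -0.016, 0], [-0.027, -0.016, 0], [-0.027, -0.016, 0], [-0.027, -0.016, 0], [-0.027, -0.016, 0], [-0.027, -0.016, 0], [-0.027, -0.016, 0]]' --rot '[[0, 0, 0], [0, 0, 0], [0, 0, 0], [0, 0, 0], [0, 0, 0], [0, 0, 0], [0, 0, 0], [0, 0, 0]]'

```text
t: 0.95
tool_pos: [0.4961, -0.2169, 0.2312]
eef_rot: [-3.141, -0.0, 1.571]
force: [0.7, 0.8, -0.6]
opening: 0.999
finger_force: 0.0
```

Call:
jog_arm --linear '[[0, 0, 0], [0, 0, 0], [0, 0, 0], [0, 0, 0], [0, 0, 0], [0, 0, 0], [0, 0, 0], [0, 0, 0]]' --rot '[[0, 0, 0.29], [0, 0, 0.29], [0, 0, 0.29], [0, 0, 0.29], [0, 0, 0.29], [0, 0, 0.29], [0, 0, 0.29], [0, 0, 0.29]]'

```text
t: 1.75
tool_pos: [0.4968, -0.216, 0.2311]
eef_rot: [-3.141, 0.0, 0.405]
force: [-0.2, 0.1, -0.1]
opening: 0.998
finger_force: 0.0
```

Call:
jog_arm --linear '[[0, 0, 0], [0, 0, 0], [0, 0, 0], [0, 0, 0], [0, 0, 0], [0, 0, 0]]' --rot '[[0, 0, 0.29], [0, 0, 0.29], [0, 0, 0.29], [0, 0, 0.05], [0, 0, 0], [0, 0, 0]]'

```text
t: 2.35
tool_pos: [0.497, -0.216, 0.2312]
eef_rot: [3.142, 0.0, -0.046]
force: [0.1, -0.0, 0.7]
opening: 1.0
finger_force: 0.0
```

```bash
python3 - <<'E'
from h import *
s=r.sense();print(s["t"],s["tool_pos"],s["eef_rot"],s["joint_pos"])
im=snap("wrist","w1")
E
```

```text
2.35 [ 0.49695839 -0.21595492  0.23124519] [ 3.14157077e+00  1.60196312e-04 -4.56321309e-02] [ 0.07344676  0.2776838   0.33459629  1.83156597 -0.10390891  1.04950533
 -1.16841608]
```

View pics/w1.png

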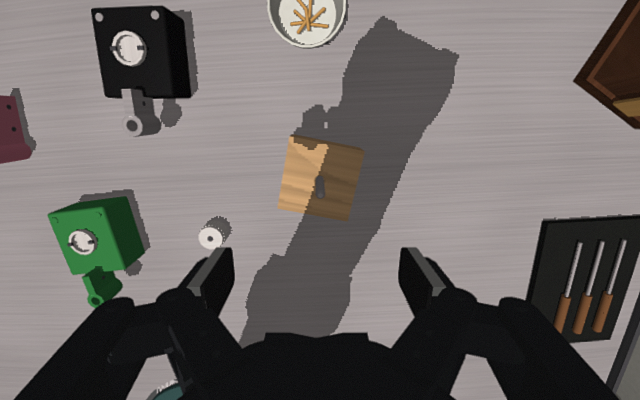

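The wrist view shows the pin from about (319,177) at its base to (320,196) at its top. The knuckle mouth is near (135,125) and the socket near (128,47). I'll refine with a zoomed crop.

```bash
python3 - <<'E'
import cv2,numpy as np
a=cv2.imread("pics/w1.png")
c=lambda x,y,w,h:cv2.resize(a[y:y+h,x:x+w],(400,400),interpolation=cv2.INTER_CUBIC)
cv2.imwrite("pics/c2.png",np.hstack([c(300,160,40,40),c(110,100,50,50)]))
E
```

```text
(no output)
```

View pics/c2.png

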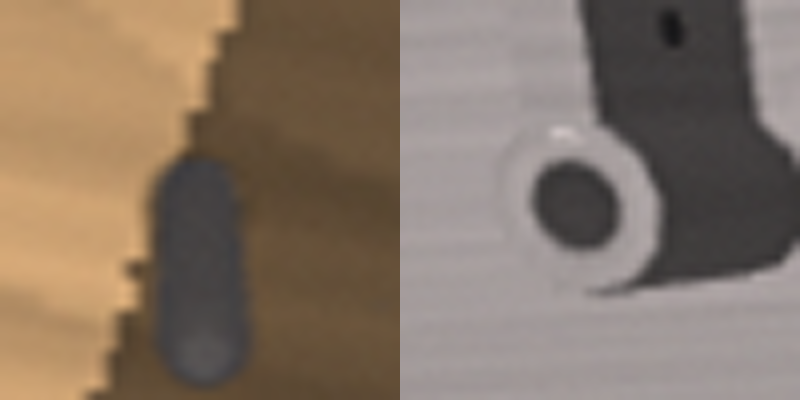

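```bash
python3 - <<'E'
from h import *
s=r.sense();
print(onplane("wrist",(320.3,194.9),.105,s),"base",onplane("wrist",(319.5,178),.04,s),"kn",onplane("wrist",(131.8,125.4),.07,s),"sock",onplane("wrist",(128.2,47.2),.058,s))
E
```

```text
[ 0.49324785 -0.22021232  0.105     ] base [ 0.49583567 -0.220282    0.04      ] kn [ 0.56895465 -0.02384298  0.07      ] sock [ 0.64727009 -0.02895361  0.058     ]
```

Call:
jog_arm --linear '[[-0.003, 0.0043, 0.024], [0, 0, 0.03], [0, 0, 0.03], [0, 0, 0.03], [0, 0, 0.025], [0, 0, 0.02], [0, 0, 0.006], [0, 0, 0]]' --rot '[[0, 0, 0], [0, 0, 0], [0, 0, 0], [0, 0, 0], [0, 0, 0], [0, 0, 0], [0, 0, 0], [0, 0, 0]]'

```text
t: 3.2
tool_pos: [0.4935, -0.2202, 0.0659]
eef_rot: [-3.141, 0.001, -0.048]
force: [-0.4, -0.2, 1.2]
opening: 0.998
finger_force: 0.0
```

Call:
jog_arm --linear '[[0, 0, 0], [0, 0, 0], [0, 0, 0], [0, 0, 0], [0, 0, 0], [0, 0, 0], [0, 0, 0], [0, 0, 0]]' --rot '[[0, 0, 0], [0, 0, 0], [0, 0, 0], [0, 0, 0], [0, 0, 0], [0, 0, 0], [0, 0, 0], [0, 0, 0]]' --fingers 1 --squeeze 30

```text
t: 4.0
tool_pos: [0.4939, -0.2202, 0.0665]
eef_rot: [3.141, -0.0, -0.049]
force: [-0.5, 0.7, 4.9]
opening: 0.102
finger_force: 30.1
```

Call:
jog_arm --linear '[[0, 0, -0.008], [0, 0, -0.01], [0, 0, -0.012], [0, 0, -0.015], [0, 0, -0.02], [0, 0, -0.02], [0, 0, -0.005], [0, 0, 0]]' --rot '[[0, 0, 0], [0, 0, 0], [0, 0, 0], [0, 0, 0], [0, 0, 0], [0, 0, 0], [0, 0, 0], [0, 0, 0]]'

```text
t: 4.8
tool_pos: [0.4942, -0.2202, 0.1573]
eef_rot: [3.141, -0.002, -0.049]
force: [-0.0, 0.8, -0.6]
opening: 0.109
finger_force: 29.5
```

Call:
jog_arm --linear '[[0.008, -0.025, 0], [0.008, -0.025, 0], [0.008, -0.025, 0], [0.008, -0.025, 0], [0.008, -0.025, 0], [0.008, -0.025, 0], [0.008, -0.025, 0], [0.009, -0.0243, 0]]' --rot '[[0, 0, 0], [0, 0, 0], [0, 0, 0], [0, 0, 0], [0, 0, 0], [0, 0, 0], [0, 0, 0], [0, 0, 0]]'

```text
t: 5.6
tool_pos: [0.5682, -0.0231, 0.1554]
eef_rot: [3.141, 0.001, -0.049]
force: [0.3, -0.6, -0.3]
opening: 0.105
finger_force: 29.5
```

Call:
jog_arm --linear '[[0, 0, 0], [0, 0, 0], [0, 0, 0]]' --rot '[[0, 0, 0], [0, 0, 0], [0, 0, 0]]'

```text
t: 5.9
tool_pos: [0.568, -0.0253, 0.1558]
eef_rot: [3.141, 0.001, -0.05]
force: [0.1, -1.1, -0.4]
opening: 0.106
finger_force: 29.5
```

```bash
python3 - <<'E'
from h import *
s=r.sense();print(s)
a=snap("wrist","w2");b=snap("scene","s2");d=snap("side","d2")
c=lambda a,x,y,w,h:cv2.resize(a[y:y+h,x:x+w],(400,300),interpolation=cv2.INTER_CUBIC)[:,:,::-1]
cv2.imwrite("pics/c3.png",np.vstack([np.hstack([c(a,220,150,200,150),c(b,260,170,80,60)]),np.hstack([c(d,310,180,80,60),c(a,160,0,320,240)])]))
E
```

```text
{'t': 5.9, 'joint_pos': array([-0.21077724,  0.41015211,  0.25227833,  1.83396128, -0.12541349,
        0.91391375, -1.52276604]), 'qvel': array([ 0.00451279, -0.00388808,  0.00048841, -0.00299373, -0.00072771,
        0.00016832, -0.00197145]), 'tau': array([-1.28439087e+00, -7.80388713e+01,  4.82005969e+00, -3.84629273e+01,
       -2.94325291e-02, -7.68447906e-03, -8.78550054e-03]), 'tool_pos': array([ 0.56796994, -0.02525699,  0.15578475]), 'eef_rot': array([ 3.14108496e+00,  9.65538907e-04, -5.02564323e-02]), 'force': array([ 0.08210381, -1.07501351, -0.41591616]), 'wrist_torque': array([ 0.02272312,  0.02213796, -0.01065762]), 'finger_force': 29.519801546121016, 'opening': 0.10585194195408368}
```

View pics/c3.png

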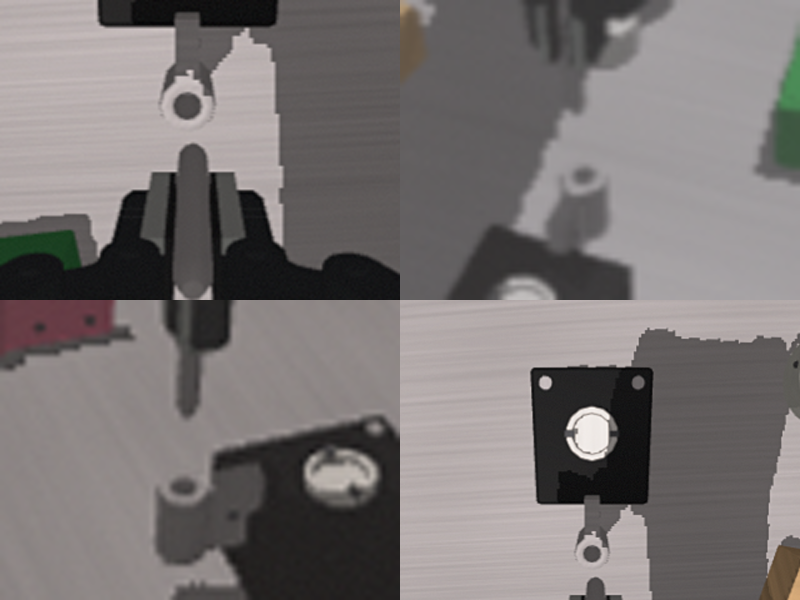

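```bash
python3 - <<'E'
from h import *
np.set_printoptions(precision=4,suppress=True)
s=r.sense()
im=cv2.imread("pics/w2.png")
# subpixel socket & knuckle
print("kn w",onplane("wrist",(313.5,202.3),.07,s),"pin low w",onplane("wrist",(316.7,224),.1143,s))
print("sock",onplane("wrist",(313.6,106.4),.058,s))
print("kn side",onplane("side",(346.6,217.4),.07),"pin low",onplane("side",(347.4,202.2),.1143))
print("kn scene",onplane("scene",(297,205),.07),"tip",onplane("scene",(296,191),.1143))
# black block top rear/ front corners
for p in [(531,368),(652,368),(649,503),(537,502)]:
    print(onplane("wrist",((p[0]-400)/1.25+160,(p[1]-300)/1.25),.05,s))
E
```

```text
kn w [ 0.5697 -0.0232  0.07  ] pin low w [ 0.5676 -0.0257  0.1143]
sock [ 0.6475 -0.0273  0.058 ]
kn side [ 0.5688 -0.0261  0.07  ] pin low [ 0.5684 -0.0257  0.1143]
kn scene [ 0.5679 -0.0212  0.07  ] tip [ 0.561  -0.0242  0.1143]
[0.6899 0.0099 0.05  ]
[ 0.686  -0.0678  0.05  ]
[ 0.5984 -0.065   0.05  ]
[0.603  0.0141 0.05  ]
```

Call:
jog_arm --linear '[[0.0012, -0.0014, 0.005], [0, 0, 0.01], [0, 0, 0.01], [0, 0, 0.01], [0, 0, 0.006], [0, 0, 0], [0, 0, 0]]' --rot '[[0, 0, 0], [0, 0, 0], [0, 0, 0], [0, 0, 0], [0, 0, 0], [0, 0, 0], [0, 0, 0]]'

```text
t: 6.75
tool_pos: [0.5698, -0.023, 0.1153]
eef_rot: [3.141, 0.0, -0.049]
force: [0.0, 0.2, -0.5]
opening: 0.106
finger_force: 29.5
```

```bash
python3 - <<'E'
from h import *
s=r.sense();print(s["tool_pos"],s["force"])
a=snap("wrist","w3");d=snap("side","d3")
c=lambda a,x,y,w,h:cv2.resize(a[y:y+h,x:x+w],(400,400),interpolation=cv2.INTER_CUBIC)[:,:,::-1]
cv2.imwrite("pics/c4.png",np.hstack([c(a,270,170,100,100),c(d,320,190,50,50)]))
E
```

```text
[ 0.56984064 -0.02299811  0.11526457] [ 0.00904728  0.1968016  -0.45935479]
```

View pics/c4.png

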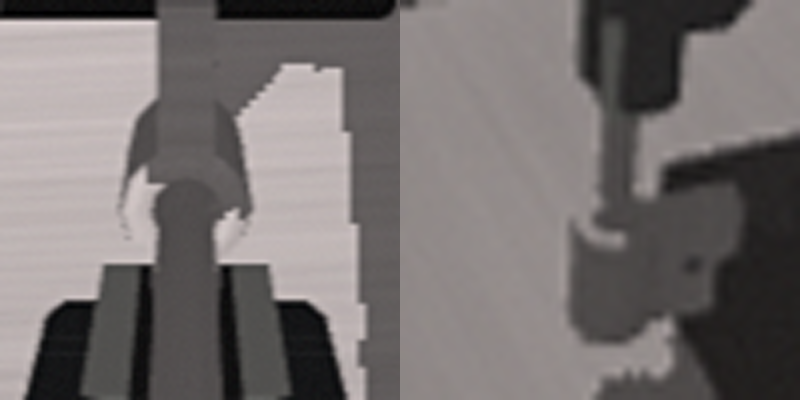

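The pin tip sits centred over the mouth in both views: wrist 187 against 186, side about 615 against 615. Descending.

Call:
jog_arm --linear '[[0, 0, 0.005], [0, 0, 0.005], [0, 0, 0.004], [0, 0, 0]]' --rot '[[0, 0, 0], [0, 0, 0], [0, 0, 0], [0, 0, 0]]'

```text
t: 7.25
tool_pos: [0.5697, -0.023, 0.1006]
eef_rot: [3.141, 0.0, -0.049]
force: [1.5, -0.3, -1.6]
opening: 0.104
finger_force: 29.4
```

Call:
jog_arm --linear '[[0.0005, 0, 0.005], [0, 0, 0.005], [0, 0, 0.005], [0, 0, 0.005], [0, 0, 0.002], [0, 0, 0]]' --rot '[[0, 0, 0], [0, 0, 0], [0, 0, 0], [0, 0, 0], [0, 0, 0], [0, 0, 0]]'

```text
t: 7.85
tool_pos: [0.5701, -0.023, 0.0789]
eef_rot: [3.141, 0.001, -0.049]
force: [-0.6, 0.2, -0.3]
opening: 0.105
finger_force: 29.5
```

Call:
jog_arm --linear '[[0, 0, 0.001], [0, 0, 0.001], [0, 0, 0.001], [0, 0, 0]]' --rot '[[0, 0, 0], [0, 0, 0], [0, 0, 0], [0, 0, 0]]'

```text
t: 8.25
tool_pos: [0.5705, -0.023, 0.0765]
eef_rot: [-3.142, -0.0, -0.049]
force: [-1.2, -0.2, 2.9]
opening: 0.107
finger_force: 30.0
```

Call:
jog_arm --linear '[[0, 0, 0], [0, 0, 0], [0, 0, 0], [0, 0, 0], [0, 0, 0], [0, 0, 0]]' --rot '[[0, 0, 0], [0, 0, 0], [0, 0, 0], [0, 0, 0], [0, 0, 0], [0, 0, 0]]' --fingers -1

```text
t: 8.85
tool_pos: [0.5703, -0.0229, 0.0763]
eef_rot: [3.142, 0.0, -0.049]
force: [-0.6, 0.5, -0.8]
opening: 1.0
finger_force: 0.0
```

Call:
jog_arm --linear '[[0, 0, -0.02], [0, 0, -0.025], [0, 0, -0.03], [0, 0, -0.03], [0, 0, -0.03], [0, 0, -0.02], [0, 0, 0], [0, 0, 0]]' --rot '[[0, 0, 0], [0, 0, 0], [0, 0, 0], [0, 0, 0], [0, 0, 0], [0, 0, 0], [0, 0, 0], [0, 0, 0]]'

```text
t: 9.65
tool_pos: [0.5702, -0.0229, 0.2313]
eef_rot: [-3.142, -0.0, -0.049]
force: [0.1, -0.7, -0.3]
opening: 0.999
finger_force: 0.0
```

```bash
python3 - <<'E'
from h import *
s=r.sense();print(s["t"],s["tool_pos"],s["eef_rot"])
a=snap("wrist","w4");d=snap("side","d4")
c=lambda a,x,y,w,h:cv2.resize(a[y:y+h,x:x+w],(400,400),interpolation=cv2.INTER_CUBIC)[:,:,::-1]
cv2.imwrite("pics/c5.png",np.hstack([c(a,280,140,80,80),c(d,320,180,50,50)]))
E
```

```text
9.65 [ 0.57022278 -0.02293543  0.23126357] [-3.14151456e+00 -2.96480080e-04 -4.91698376e-02]
```

View pics/c5.png

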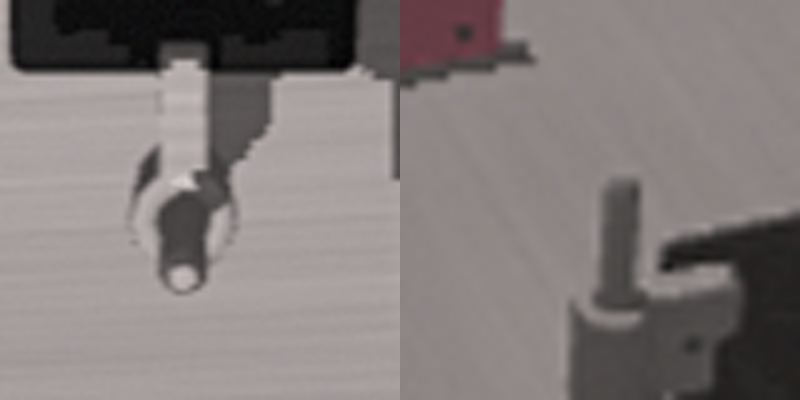

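The pin stands upright in the knuckle, with its top at wrist pixel (316.4,195.4). Next I move above the leaf.

Call:
jog_arm --linear '[[-0.0113, -0.0368, 0], [-0.0113, -0.0368, 0], [-0.0113, -0.0368, 0], [-0.0113, -0.0368, 0], [-0.0113, -0.0368, 0], [-0.0113, -0.0368, 0], [-0.0113, -0.0368, 0], [-0.0113, -0.0368, 0]]' --rot '[[0, 0, 0], [0, 0, 0], [0, 0, 0], [0, 0, 0], [0, 0, 0], [0, 0, 0], [0, 0, 0], [0, 0, 0]]'

```text
t: 10.55
tool_pos: [0.4935, 0.2768, 0.2304]
eef_rot: [3.141, 0.001, -0.049]
force: [0.2, 0.4, 0.9]
opening: 1.002
finger_force: 0.0
```

Call:
jog_arm --linear '[[0, 0, 0], [0, 0, 0], [0, 0, 0]]' --rot '[[0, 0, 0.23], [0, 0, 0], [0, 0, 0]]'

```text
t: 10.85
tool_pos: [0.4945, 0.2747, 0.2306]
eef_rot: [3.141, 0.001, -0.162]
force: [-0.5, -0.0, 0.9]
opening: 1.0
finger_force: 0.0
```

```bash
python3 - <<'E'
from h import *
np.set_printoptions(precision=4,suppress=True)
s=r.sense();print(s["t"],s["tool_pos"],s["eef_rot"])
a=snap("wrist","w5")
c=lambda a,x,y,w,h:cv2.resize(a[y:y+h,x:x+w],(800,600),interpolation=cv2.INTER_CUBIC)[:,:,::-1]
cv2.imwrite("pics/c6.png",c(a,240,110,160,120))
s4=dict(tool_pos=np.array([.57022,-.022935,.231264]),eef_rot=np.array([-3.141515,-.0003,-.04917]))
print("pintop",onplane("wrist",(316.4,195.4),.115,s4))
E
```

```text
10.85 [0.4945 0.2747 0.2306] [ 3.1405  0.0006 -0.1621]
pintop [ 0.5691 -0.0234  0.115 ]
```

View pics/c6.png

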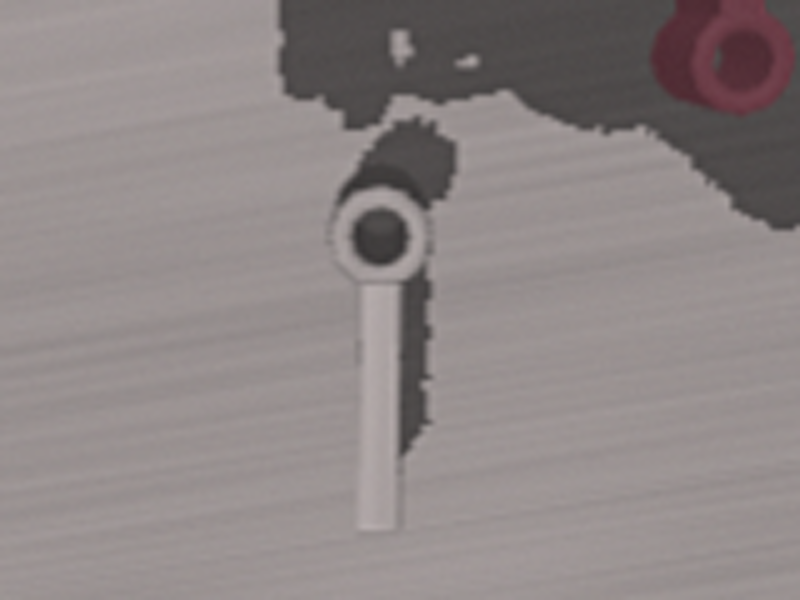

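The leaf lies exactly in line with the tool: bore mouth at (316,157.2), top middle of the far edge at (315.6,216).

```bash
python3 - <<'E'
from h import *
np.set_printoptions(precision=4,suppress=True)
s=r.sense()
b=onplane("wrist",(316,157.2),.05,s);f=onplane("wrist",(315.6,216),.05,s)
R=Ro.from_euler('xyz',s["eef_rot"]).as_matrix()
print(b,f,np.linalg.norm(b-f),"yaw",np.arctan2(*(b-f)[1::-1]),"tool rel",R.T@(b-s["tool_pos"]),R.T@(f-s["tool_pos"]))
E
```

```text
[0.5199 0.2702 0.05  ] [0.4494 0.2822 0.05  ] 0.07151576148440839 yaw -0.16852828452465918 tool rel [0.0257 0.     0.1808] [-0.0458 -0.0004  0.1808]
```

Call:
jog_arm --linear '[[-0.0025, 0, 0.03], [0, 0, 0.035], [0, 0, 0.035], [0, 0, 0.035], [0, 0, 0.03], [0, 0, 0.025], [0, 0, 0.018], [0, 0, 0.0095]]' --rot '[[0, 0, 0.01], [0, 0, 0], [0, 0, 0], [0, 0, 0], [0, 0, 0], [0, 0, 0], [0, 0, 0], [0, 0, 0]]'

```text
t: 11.7
tool_pos: [0.4917, 0.2746, 0.0122]
eef_rot: [3.14, 0.001, -0.169]
force: [-0.6, -0.1, 0.4]
opening: 0.999
finger_force: 0.0
```

Call:
jog_arm --linear '[[0, 0, 0], [0, 0, 0], [0, 0, 0], [0, 0, 0], [0, 0, 0], [0, 0, 0], [0, 0, 0], [0, 0, 0]]' --rot '[[0, 0, 0], [0, 0, 0], [0, 0, 0], [0, 0, 0], [0, 0, 0], [0, 0, 0], [0, 0, 0], [0, 0, 0]]' --fingers 1 --squeeze 50

```text
t: 12.5
tool_pos: [0.4922, 0.2761, 0.0143]
eef_rot: [-3.141, -0.0, -0.169]
force: [-2.1, -1.3, 7.6]
opening: 0.112
finger_force: 49.2
```

Call:
jog_arm --linear '[[0, 0, -0.008], [0, 0, -0.015], [0, 0, -0.025], [0, 0, -0.035], [0, 0, -0.035], [0, 0, -0.03], [0, 0, -0.025], [0, 0, -0.012]]' --rot '[[0, 0, 0], [0, 0, 0], [0, 0, 0], [0, 0, 0], [0, 0, 0], [0, 0, 0], [0, 0, 0], [0, 0, 0]]'

```text
t: 13.3
tool_pos: [0.4926, 0.2762, 0.2021]
eef_rot: [-3.139, -0.002, -0.169]
force: [0.5, 0.5, -2.8]
opening: 0.113
finger_force: 48.7
```

Call:
jog_arm --linear '[[0, 0, 0], [0, 0, 0], [0, 0, 0], [0, 0, 0]]' --rot '[[0, 0, -0.12], [0, 0, -0.124], [0, 0, 0], [0, 0, 0]]'

```text
t: 13.7
tool_pos: [0.4918, 0.2757, 0.1986]
eef_rot: [3.141, 0.0, -0.049]
force: [0.3, 0.8, -1.9]
opening: 0.111
finger_force: 48.7
```

```bash
python3 - <<'E'
from h import *
s=r.sense();print(s["t"],s["tool_pos"],s["eef_rot"])
a=snap("wrist","w6")
g=cv2.cvtColor(a,cv2.COLOR_RGB2GRAY)[120:330,250:390]
c=cv2.findContours((g<60).astype(np.uint8),cv2.RETR_LIST,cv2.CHAIN_APPROX_NONE)[0]
for k in c:
    if len(k)>20 and cv2.contourArea(k)>60:
        e=cv2.fitEllipse(k);print([round(v,1) for v in (e[0][0]+250,e[0][1]+120,*e[1])],cv2.contourArea(k))
C=cv2.HoughCircles(cv2.GaussianBlur(g,(5,5),0),cv2.HOUGH_GRADIENT,1.5,15,param1=80,param2=20,minRadius=6,maxRadius=30)
print(None if C is None else C[0,:6]+[250,120,0])
E
```

```text
13.7 [0.49181409 0.2757499  0.19862234] [ 3.14128328e+00  4.65863295e-04 -4.91871279e-02]
[356.2, 295.4, 62.6, 87.9] 3512.0
[278.9, 295.6, 54.9, 87.8] 3158.0
[[316.75       197.25        21.45000076]
 [315.25       257.25        25.79999924]
 [301.75       267.75        25.79999924]
 [330.25       158.25        27.29999924]
 [345.25       284.25        19.04999924]
 [318.25       227.25        25.79999924]]
```

```bash
python3 - <<'E'
from h import *
c=r.get_calibration("wrist");f=200/np.tan(np.radians(c["vertical_fov"]/2));T=np.linalg.inv(c["mount"])
for p in [(.0283,0,-.0357),(.0263,0,-.0357),(.0283,0.0012,-.0357),(.0403,0,-.0357),(.0348,0,-.0357),(.0218,0,-.0357)]:
    q=T@[*p,1];u=q[:2]/q[2];u=u*(1+c["k1"]*(u@u));print(p,u*f+[c["cx"],c["cy"]])
g=cv2.cvtColor(cv2.imread("pics/w6.png"),cv2.COLOR_BGR2GRAY)
print("col",[(y,int(g[y,316])) for y in range(140,270,2)])
for y in (190,197,204): print("row",y,[int(v) for v in g[y,276:358:2]])
E
```

```text
(0.0283, 0, -0.0357) [315.62400086 229.13334954]
(0.0263, 0, -0.0357) [315.62159179 233.65654676]
(0.0283, 0.0012, -0.0357) [318.57034466 229.13606736]
(0.0403, 0, -0.0357) [315.63915493 200.98588937]
(0.0348, 0, -0.0357) [315.63205748 214.10416845]
(0.0218, 0, -0.0357) [315.61628804 243.66322564]
col [(140, 168), (142, 166), (144, 164), (146, 165), (148, 160), (150, 160), (152, 160), (154, 158), (156, 163), (158, 159), (160, 161), (162, 162), (164, 161), (166, 161), (168, 163), (170, 156), (172, 155), (174, 158), (176, 96), (178, 68), (180, 69), (182, 70), (184, 72), (186, 69), (188, 69), (190, 68), (192, 69), (194, 70), (196, 70), (198, 71), (200, 68), (202, 75), (204, 95), (206, 91), (208, 88), (210, 83), (212, 82), (214, 68), (216, 68), (218, 68), (220, 68), (222, 69), (224, 67), (226, 67), (228, 69), (230, 69), (232, 69), (234, 70), (236, 68), (238, 68), (240, 70), (242, 69), (244, 75), (246, 91), (248, 85), (250, 83), (252, 82), (254, 86), (256, 85), (258, 86), (260, 86), (262, 87), (264, 86), (266, 85), (268, 85)]
row 190 [164, 163, 162, 163, 164, 162, 163, 164, 161, 163, 155, 65, 68, 68, 69, 69, 70, 72, 69, 68, 68, 71, 71, 69, 68, 69, 66, 67, 67, 66, 145, 163, 163, 162, 162, 160, 160, 160, 161, 160, 159]
row 197 [161, 160, 161, 161, 162, 159, 159, 159, 159, 162, 67, 65, 68, 71, 69, 68, 71, 70, 68, 69, 70, 70, 71, 71, 69, 67, 67, 66, 65, 67, 63, 142, 162, 160, 161, 160, 160, 162, 162, 161, 161]
row 204 [157, 158, 158, 159, 160, 161, 160, 163, 167, 78, 67, 67, 69, 69, 73, 75, 77, 85, 92, 94, 95, 94, 93, 89, 77, 70, 69, 68, 66, 68, 66, 69, 166, 163, 163, 163, 163, 163, 163, 164, 162]
```

The bore is in hand at tool (+0.0285, 0), as predicted. Moving over the pin.

Call:
jog_arm --linear '[[0.008, 0.0368, 0], [0.008, 0.0368, 0], [0.008, 0.0368, 0], [0.008, 0.0368, 0], [0.008, 0.0368, 0], [0.008, 0.0368, 0], [0.008, 0.0368, 0], [0.0077, 0.0372, 0]]' --rot '[[0, 0, 0], [0, 0, 0], [0, 0, 0], [0, 0, 0], [0, 0, 0], [0, 0, 0], [0, 0, 0], [0, 0, 0]]'

```text
t: 14.55
tool_pos: [0.5417, -0.023, 0.1988]
eef_rot: [-3.142, 0.0, -0.048]
force: [1.8, -0.0, -2.1]
opening: 0.109
finger_force: 49.0
```

Call:
jog_arm --linear '[[0, 0, 0.015], [0, 0, 0.02], [0, 0, 0.015], [0, 0, 0.01], [0, 0, 0], [0, 0, 0], [0, 0, 0]]' --rot '[[0, 0, 0], [0, 0, 0], [0, 0, 0], [0, 0, 0], [0, 0, 0], [0, 0, 0], [0, 0, 0]]'

```text
t: 15.25
tool_pos: [0.5421, -0.0215, 0.1396]
eef_rot: [-3.141, -0.001, -0.047]
force: [0.7, 0.7, -1.1]
opening: 0.109
finger_force: 49.1
```

```bash
python3 - <<'E'
from h import *
s=r.sense();print(s["t"],s["tool_pos"],s["eef_rot"],s["force"])
R=Ro.from_euler('xyz',s["eef_rot"]).as_matrix();print("bore",s["tool_pos"]+R@[.0285,0,.0143])
g=cv2.cvtColor(snap("wrist","w7"),cv2.COLOR_RGB2GRAY)
print("col",[(y,int(g[y,316])) for y in range(196,256,2)])
for y in range(214,246,5): print("row",y,[int(v) for v in g[y,280:354:2]])
E
```

```text
15.25 [ 0.54213163 -0.02151384  0.13955657] [-3.14149409e+00 -1.04660819e-03 -4.73606028e-02] [ 0.71542226  0.65778416 -1.14463074]
bore [ 0.57061468 -0.02286241  0.1252864 ]
col [(196, 79), (198, 76), (200, 77), (202, 83), (204, 104), (206, 101), (208, 96), (210, 93), (212, 91), (214, 75), (216, 76), (218, 76), (220, 77), (222, 76), (224, 77), (226, 76), (228, 76), (230, 77), (232, 76), (234, 76), (236, 79), (238, 77), (240, 77), (242, 76), (244, 84), (246, 102), (248, 93), (250, 92), (252, 92), (254, 95)]
row 214 [173, 174, 174, 175, 176, 165, 76, 91, 95, 96, 96, 94, 90, 89, 90, 91, 85, 76, 75, 78, 83, 87, 89, 88, 86, 89, 93, 94, 90, 91, 74, 156, 176, 175, 175, 175, 174]
row 219 [175, 175, 175, 175, 177, 93, 92, 95, 94, 93, 90, 90, 77, 73, 73, 74, 76, 77, 76, 77, 77, 78, 79, 76, 78, 89, 88, 92, 92, 92, 93, 95, 182, 179, 179, 178, 177]
row 224 [182, 182, 181, 183, 143, 88, 93, 92, 91, 91, 85, 73, 72, 74, 73, 75, 77, 76, 77, 78, 78, 79, 77, 76, 75, 71, 88, 92, 93, 94, 92, 87, 143, 179, 176, 175, 175]
row 229 [168, 170, 169, 171, 108, 90, 92, 92, 91, 92, 76, 74, 73, 73, 73, 76, 76, 76, 77, 77, 76, 77, 77, 75, 75, 72, 74, 94, 92, 91, 93, 91, 97, 174, 171, 171, 171]
row 234 [170, 170, 168, 170, 171, 89, 90, 92, 94, 93, 89, 75, 74, 73, 73, 75, 77, 74, 76, 77, 77, 76, 77, 76, 75, 75, 91, 92, 93, 92, 91, 91, 177, 174, 174, 174, 173]
row 239 [175, 175, 174, 174, 174, 158, 86, 93, 92, 92, 91, 91, 85, 75, 73, 77, 75, 77, 77, 77, 77, 77, 77, 76, 85, 93, 95, 92, 92, 92, 91, 167, 175, 175, 175, 175, 175]
row 244 [174, 174, 178, 178, 179, 181, 182, 99, 88, 88, 90, 89, 89, 91, 95, 101, 98, 90, 84, 92, 101, 100, 99, 97, 95, 92, 91, 93, 91, 115, 188, 188, 188, 185, 183, 181, 179]
```

Call:
jog_arm --linear '[[-0.0008, 0, 0.004], [0, 0, 0.005], [0, 0, 0.005], [0, 0, 0.004], [0, 0, 0.003], [0, 0, 0]]' --rot '[[0, 0, 0], [0, 0, 0], [0, 0, 0], [0, 0, 0], [0, 0, 0], [0, 0, 0]]'

```text
t: 15.9
tool_pos: [0.5407, -0.0216, 0.1173]
eef_rot: [3.141, 0.001, -0.047]
force: [-0.5, 0.4, -1.4]
opening: 0.112
finger_force: 49.1
```

Call:
jog_arm --linear '[[0, 0, 0.004], [0, 0, 0.005], [0, 0, 0.005], [0, 0, 0.005], [0, 0, 0.004], [0, 0, 0.002], [0, 0, 0], [0, 0, 0]]' --rot '[[0, 0, 0], [0, 0, 0], [0, 0, 0], [0, 0, 0], [0, 0, 0], [0, 0, 0], [0, 0, 0], [0, 0, 0]]'

```text
t: 16.7
tool_pos: [0.541, -0.0215, 0.0928]
eef_rot: [3.142, -0.0, -0.047]
force: [0.1, 0.0, -2.2]
opening: 0.109
finger_force: 49.1
```

```bash
python3 - <<'E'
from h import *
s=r.sense();print(s["t"],s["tool_pos"],s["eef_rot"],s["force"],s["wrist_torque"])
R=Ro.from_euler('xyz',s["eef_rot"]).as_matrix();print("bore",s["tool_pos"]+R@[.0285,.0003,.0143])
g=cv2.cvtColor(snap("wrist","w8"),cv2.COLOR_RGB2GRAY)
print("col",[int(g[y,316]) for y in range(196,256,2)])
for y in range(214,246,3): print("row",y,[int(v) for v in g[y,280:354:2]])
d=cv2.cvtColor(snap("side","d8"),cv2.COLOR_RGB2GRAY)
for x in (343,346,349): print("side col",x,[int(v) for v in d[190:232,x]])
for n,z in((.070,"kn"),(.078,"leaf8")): pass
E
```

```text
16.7 [ 0.54096054 -0.02152719  0.09284604] [ 3.14154426e+00 -6.79803084e-06 -4.72382469e-02] [ 0.07284838  0.01249183 -2.16367458] [-0.01505283 -0.02821013  0.05024395]
bore [ 0.56941464 -0.02317334  0.07854624]
col [83, 81, 81, 87, 111, 105, 101, 98, 95, 100, 100, 97, 98, 99, 80, 80, 79, 80, 81, 81, 80, 82, 81, 81, 88, 107, 99, 97, 96, 99]
row 214 [189, 190, 190, 190, 192, 179, 80, 96, 101, 102, 101, 99, 96, 95, 96, 95, 95, 96, 100, 98, 91, 92, 92, 92, 92, 93, 99, 98, 95, 96, 81, 93, 99, 100, 99, 193, 191]
row 217 [183, 184, 185, 186, 188, 130, 93, 98, 98, 99, 98, 95, 95, 81, 79, 84, 99, 101, 99, 99, 99, 92, 79, 79, 91, 96, 95, 94, 96, 98, 95, 87, 98, 97, 95, 187, 182]
row 220 [187, 186, 185, 187, 188, 87, 99, 99, 97, 96, 96, 91, 76, 77, 77, 79, 97, 100, 98, 98, 100, 82, 80, 80, 78, 90, 94, 96, 97, 98, 97, 88, 98, 95, 100, 189, 186]
row 223 [189, 188, 187, 187, 156, 92, 99, 98, 97, 96, 94, 75, 78, 79, 76, 79, 80, 78, 87, 82, 81, 82, 81, 80, 79, 75, 91, 95, 96, 97, 96, 92, 94, 102, 186, 185, 183]
row 226 [186, 186, 186, 190, 130, 97, 98, 97, 96, 97, 86, 77, 77, 79, 78, 80, 82, 80, 80
[... 951 characters left out ...]
2, 194, 194, 194, 103, 92, 94, 96, 95, 94, 97, 101, 104, 103, 92, 88, 97, 102, 105, 105, 100, 99, 98, 96, 98, 96, 117, 188, 187, 187, 183, 184, 181, 179]
side col 343 [47, 45, 44, 38, 37, 36, 38, 36, 36, 33, 38, 35, 33, 35, 34, 64, 76, 76, 77, 75, 76, 76, 74, 73, 72, 74, 73, 73, 72, 73, 70, 70, 70, 69, 72, 71, 72, 73, 72, 73, 73, 73]
side col 346 [49, 48, 49, 49, 50, 51, 50, 49, 47, 47, 38, 35, 34, 34, 37, 71, 77, 76, 77, 76, 76, 74, 74, 75, 75, 74, 75, 75, 76, 72, 76, 76, 75, 76, 76, 75, 75, 76, 75, 74, 74, 74]
side col 349 [140, 82, 39, 40, 46, 51, 49, 47, 44, 37, 33, 37, 66, 75, 77, 76, 76, 76, 77, 76, 75, 75, 74, 76, 76, 74, 74, 70, 70, 73, 73, 74, 73, 73, 73, 74, 73, 73, 71, 71, 72, 71]
```

```bash
python3 - <<'E'
from h import *
s=r.sense();print("pin top from wrist",onplane("wrist",(316.5,217),.115,s),s["force"],s["qvel"].max())
E
```

```text
pin top from wrist [ 0.56945472 -0.02323022  0.115     ] [-0.42365294  0.42048255 -2.73815358] 0.0029425019619716574
```

The pin top is seen at (0.5695,-0.0232) and the bore axis is at (0.5694,-0.0232). The gap is about 8.5 mm, the plate is in line, and only the leaf's own weight shows on the wrist. Handing in.

```bash
python3 -c "
from workcell import r
print(r.job_done())"
```

```text
the job is handed in; nothing more can be done
None
```

I handed the job in at about 17 s, with no verdict returned: the pin stands fully down and free in the fixture's knuckle, and the arm still holds the leaf over it, upright and in line, with a gap of about 8.5 mm.

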